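# Find the corner of the balance slab that rocks and pack it with its shim

### The job

One of the four rubber feet under the stone balance slab has perished: press down on the slab's corners with a fingertip, one after another, until you find the corner that dips and springs back. Then press the finger tab of that corner's hinged shim down flat, leaving the other three shims standing up, and finally press firmly on that same corner of the slab again to show that it no longer dips; finish while still holding it pressed. Only touch and press, gently: lift, shift or upset nothing, neither the slab and the crucible on it nor the things around it.

Things in the scene. Friction and masses are not known exactly. Their poses are not given: they have to be found in the camera images.
- slab: grey stone balance slab, loose, 164 x 204 x 20 mm (x, y, z), about 1.8 kg, resting level by its weight on four feet. Origin: centre of its underside, 36 mm above the worktop; its top is 56 mm above the worktop. x points away from the robot (give or take 0.2 rad), y to the left, z up. Never strike or push it with more than 60 N.
- slab_mid (a point): centre of the slab's top face
- slab_fl (a point): point on the slab's top face straight above the front left foot, 60 mm along x and 80 mm along y from the slab's middle: the place to press that corner
- slab_fr (a point): point on the slab's top face straight above the front right foot, 60 mm along x and 80 mm along y from the slab's middle: the place to press that corner
- slab_rl (a point): point on the slab's top face straight above the rear left foot, 60 mm along x and 80 mm along y from the slab's middle: the place to press that corner
- slab_rr (a point): point on the slab's top face straight above the rear right foot, 60 mm along x and 80 mm along y from the slab's middle: the place to press that corner
- frame: grey flat-bar frame fixed to the worktop, 164 x 316 mm, bars 6 mm thick; origin on the worktop under the slab's middle, axes as the slab's. On it stand four black rubber feet that look alike, one under each slab corner. Three are rigid; the perished one (any corner) lets its corner dip by up to 5 mm: it begins at 2 to 3 N, 3 mm take 4 to 6 N, springing back when let go
- shim_fl: hinged steel shim of the front left corner. Origin: middle of its hinge pin (along the frame's x), 15 mm above the worktop, 60 mm (x) and 98 mm (y) from the frame's origin. Its z axis is upright (within 0.12 rad) while the tab stands, and leans 0.87 rad when it is flat: its short leg then stands under the slab's edge and carries the corner (settling under 2 mm). 2 N on the tab moves it; it stays where left
- shim_fl_tab (a point): point on the upper face of the front left shim's finger tab, 51 mm from the pin; moves with it. The tab, smooth polished steel, 24 mm wide, 63 mm long, points outward from the slab along y, slanting up at 43 to 50 degrees; flat, its top is level, 17 mm above the worktop. Pressing straight down 35 mm outward of the pin meets the tab all the way
- shim_fr: hinged steel shim of the front right corner. Origin: middle of its hinge pin (along the frame's x), 15 mm above the worktop, 60 mm (x) and 98 mm (y) from the frame's origin. Its z axis is upright (within 0.12 rad) while the tab stands, and leans 0.87 rad when it is flat: its short leg then stands under the slab's edge and carries the corner (settling under 2 mm). 2 N on the tab moves it; it stays where left
- shim_fr_tab (a point): point on the upper face of the front right shim's finger tab, 51 mm from the pin; moves with it. The tab, smooth polished steel, 24 mm wide, 63 mm long, points outward from the slab along y, slanting up at 43 to 50 degrees; flat, its top is level, 17 mm above the worktop. Pressing straight down 35 mm outward of the pin meets the tab all the way
- shim_rl: hinged steel shim of the rear left corner. Origin: middle of its hinge pin (along the frame's x), 15 mm above the worktop, 60 mm (x) and 98 mm (y) from the frame's origin. Its z axis is upright (within 0.12 rad) while the tab stands, and leans 0.87 rad when it is flat: its short leg then stands under the slab's edge and carries the corner (settling under 2 mm). 2 N on the tab moves it; it stays where left
- shim_rl_tab (a point): point on the upper face of the rear left shim's finger tab, 51 mm from the pin; moves with it. The tab, smooth polished steel, 24 mm wide, 63 mm long, points outward from the slab along y, slanting up at 43 to 50 degrees; flat, its top is level, 17 mm above the worktop. Pressing straight down 35 mm outward of the pin meets the tab all the way
- shim_rr: hinged steel shim of the rear right corner. Origin: middle of its hinge pin (along the frame's x), 15 mm above the worktop, 60 mm (x) and 98 mm (y) from the frame's origin. Its z axis is upright (within 0.12 rad) while the tab stands, and leans 0.87 rad when it is flat: its short leg then stands under the slab's edge and carries the corner (settling under 2 mm). 2 N on the tab moves it; it stays where left
- shim_rr_tab (a point): point on the upper face of the rear right shim's finger tab, 51 mm from the pin; moves with it. The tab, smooth polished steel, 24 mm wide, 63 mm long, points outward from the slab along y, slanting up at 43 to 50 degrees; flat, its top is level, 17 mm above the worktop. Pressing straight down 35 mm outward of the pin meets the tab all the way
- crucible: porcelain crucible, 45 mm wide, 36 mm high, standing loose near the middle of the slab; origin: centre of its underside. Stays where it is
- jar: small open glass jar, 60 x 85 mm, standing right of the frame; origin: centre of its underside. Bystander
- cork: cork stopper, 29 x 26 mm, standing left of the frame; origin: centre of its underside. Bystander
- tongs: small grey tongs, 12 x 125 x 9 mm, lying in front of the frame; origin: centre of the underside. Bystander
- white_lid: white screw lid, 82 x 15 mm, lying behind the frame; origin: centre of its underside. Bystander
Not all that is in view belongs to the job. Of the things like the crucible, leave any that is blue or yellow; of the rest the larger one is meant.

How it is judged:
By the outcome, as a careful person would: the job done as asked, in the order asked, and still so for the second after the job is handed in, while the arm keeps its last pose, push and grip.
It also fails if it takes over 51 s, if anything falls off the work surface, if the arm or the gripper's body presses on something with over 40 N, if the wrist force passes 120 N, or if a joint passes its speed limit or range.

### The arm

A 6-joint arm with a two-finger parallel gripper is mounted at the origin on a cart in front of the work surface, level with it; the furniture and walls round the work are solid. World frame = base frame: x ahead of the robot, y to its left, z up, the work surface at z = 0. Lengths are in m, angles in degrees, forces in N, time in s.
With the tool pointing down it reaches from about 0.35 to 0.875 m from the base axis. Payload 4.2 kg.
Tool frame: the origin (TCP) lies on the front face of the gripper's body, between the roots of the fingers; the fingertips stand 70 mm ahead of it and the grasp point (between the pads) lies 51 mm ahead of it (r.nose_length is the distance from the TCP to the fingertips, in m); z points along the fingers, y is the direction in which the jaws open and shut (so a half turn about z gives the same grasp; the last joint's range is limited). The gripper opens to 87 mm and grips with 3 to 60 N. Pads are 19 mm wide; open, the fingers measure 117 mm over their backs; the gripper's body (75 mm by 190 mm) begins 51 mm behind the grasp point.
Start: joints at [-52.391, 22.042, 0.453, 0, -68.411, -14.817], TCP at [0.242, -0.576, 0.292] pointing down, gripper open.
Joint ranges: [-179.83, 179.83], [-69.29, 118.12], [-61.27, 80.66], [-181.25, 117.63], [-171.15, -9.14], [-177.46, 177.46]. Speed limits (degrees/s): [159.86, 159.86, 180, 180, 180, 180].

### API

Orientations are given as a 3x3 rotation matrix whose columns are the frame's x, y, z axes.
In Python, from station import telemetry, capture, order, r gives the robot as it stands.
- The arm moves only by the tool drive_tool, never from a script. Its argument "series" is a list of rows, each a list of 4 numbers: the shift along the tool's x, y, z as a fraction of full scale, then the turn about the tool's z as a fraction of full scale. In form: [[dx, dy, dz, turn], ...]. A call has 1 to 10 rows; each row is the pose to reach, as a shift and turn from the pose commanded when the call began, along the tool's axes at that moment; what a row does not reach only later rows make up. Full scale, the value 1, is 0.12 m for a shift and 2 rad for a turn. A row lasts 1/8 s, in which the tool goes at most 62.5 mm and 10.7 degrees, less where a joint would pass 70% of its speed; a pose out of reach is approached as far as the arm can. A call with a number of a shift or a turn outside -1 to 1 is refused whole. A call with a gripper value outside its range is refused whole. "fingers" is the finger opening in mm, from 0 to 87, set as the call begins (left out, the last holds). The fingers move at their own pace and stop on an object; the grip force is fixed at half the most. Time passes only in rows, so rows that repeat a pose let the fingers close. It gives the time, the measured TCP pose, the force and the opening at its end, in the units of the state.
- telemetry.sense(): the state, without advancing time (a new reading comes with each control period).
- capture(name): name is "scene" or "side" or "wrist"; returns a dict with "color" (480x640x3 uint8, blue, green, red), "fx", "fy", "cx", "cy" (pixels), "eye" and "attitude" of the camera in the world; the wrist camera has in their place "mount" (4x4, takes a point from camera to tool coordinates, whose origin is the TCP and whose axes are the flange's). Camera axes: x right, y up, looking along -z (the intrinsics and any distortion apply to the point x, -y, -z); pixel columns grow to the right and rows downward; lengths in m; the calibration is good to about 2 mm. The wrist camera is an equidistant fisheye: a pixel r from the principal point sees the ray r / f radians off the axis. A picture is of the moment at which its call begins: read the wrist's pose just before it. There is no depth.
- order.finish_job(): hands the job in, once; it reports no verdict.
The state is a dict: "time_s": time; "joints": joint angles; "joint_velocities": joint speeds; "effort": joint torques, N m; "tcp_pos": TCP position; "ee_rot": TCP orientation; "wrist_force": force on the tool from outside, world axes, zero at the start; "moment": the same for the moment, N m; "gripper_width": opening from 0.0 (shut) to 1.0 (fully open).
Only numpy, scipy, OpenCV 4.12 (cv2) and the standard library are available. Lean on these libraries where they do the work, as an engineer would, in place of code of your own. Each camera call takes 0.05 s, during which the arm holds its last target. There are 200 camera calls.

## Working session

There is one attempt and no reset: what is moved stays moved. The work goes in short steps, Python scripts to look and compute and a tool call to move; the robot and the scene stay as the last step left them, time stands still between calls to the robot, and variables do not carry over. Pictures are saved under pics/ and viewed, about 8 in all and at most 12, crops included, and the job is handed in when it is done.

Besides the shell and the picture viewer there is one more tool, called after "Emit:" by a JSON object that holds its "name" and its "arguments". drive_tool: Moves the arm, as the interface text tells. Shift numbers are shares of 0.12 m and turn numbers shares of 2 rad, none past 1 either way. Its arguments: {"type":"object","properties":{"series":{"type":"array","items":{"type":"array","items":{"type":"number","minimum":-1,"maximum":1}}},"fingers":{"type":"number"}},"required":["series"]}

```bash
mkdir -p pics
cat > h.py <<'E'
import numpy as np, cv2
from station import telemetry, capture, order, r
def ray(c,px):
    d=np.array([(px[0]-c['cx'])/c['fx'],-(px[1]-c['cy'])/c['fy'],-1.]);return np.array(c['attitude'])@d
def plane(c,px,z):
    e=np.array(c['eye']);d=ray(c,px);return e+d*(z-e[2])/d[2]
def proj(c,p):
    q=np.array(c['attitude']).T@(np.array(p)-np.array(c['eye']));return np.array([c['cx']-c['fx']*q[0]/q[2],c['cy']+c['fy']*q[1]/q[2]])
E
python3 - <<'E'
from h import *
import pickle
s=telemetry.sense();print(s)
for n in('scene','side'):
    c=capture(n);cv2.imwrite(f'pics/{n}0.png',c['color']);pickle.dump(c,open(n+'.pkl','wb'))
    print({k:v for k,v in c.items() if k!='color'})
E
```

```text
{'time_s': 0.0, 'joints': array([-5.23909982e+01,  2.20914934e+01,  3.81147298e-01, -2.93198218e-02,
       -6.84115919e+01, -1.48151516e+01]), 'joint_velocities': array([-0.0875825 ,  0.05796328,  0.05025257, -0.04518514, -0.06653102,
       -0.12188302]), 'effort': array([ 1.84039704e-04, -3.90662384e+01,  1.87410843e+01,  4.21987787e+00,
        1.11343220e-02, -1.83511675e-04]), 'tcp_pos': array([ 0.2419758 , -0.57577671,  0.29116021]), 'ee_rot': array([[-9.21977825e-01, -3.87241579e-01, -9.21809451e-04],
       [-3.87242667e-01,  9.21975711e-01,  1.97630990e-03],
       [ 8.45765584e-05,  2.17907785e-03, -9.99997622e-01]]), 'wrist_force': array([-0.18669141, -0.2947619 ,  0.15215365]), 'moment': array([0.03201253, 0.00372223, 0.02639429]), 'gripper_width': 0.9998731826961114}
{'fx': 465.63754019936016, 'fy': 465.63754019936016, 'cx': 312.7308020380696, 'cy': 235.5980179398439, 'eye': array([-0.07162455, -0.6083125 ,  0.60607027]), 'attitude': array([[ 0.71915392,  0.35307182, -0.59846297],
       [-0.69483516,  0.35963363, -0.6227903 ],
       [-0.0046623 ,  0.8637152 ,  0.50395865]])}
{'fx': 617.0186986337732, 'fy': 617.0186986337732, 'cx': 325.0404435905241, 'cy': 240.08063513893015, 'eye': array([0.54456776, 1.05481864, 0.95126556]), 'attitude': array([[-0.99959468, -0.02843627,  0.0013599 ],
       [ 0.01914785, -0.63620222,  0.77128471],
       [-0.02106729,  0.77099813,  0.63648885]])}
```

View pics/scene0.png

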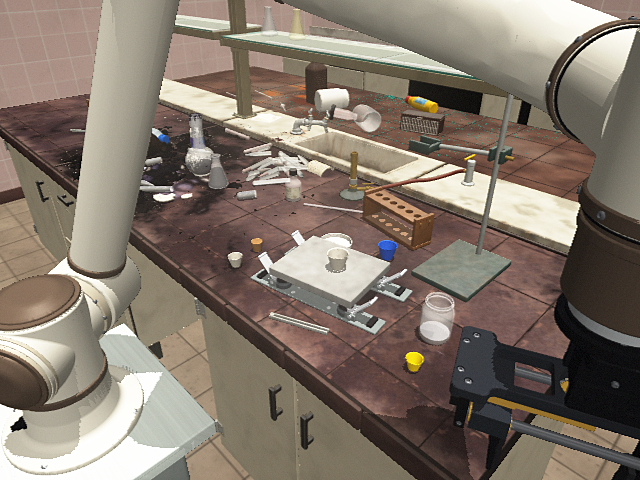

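View pics/side0.png

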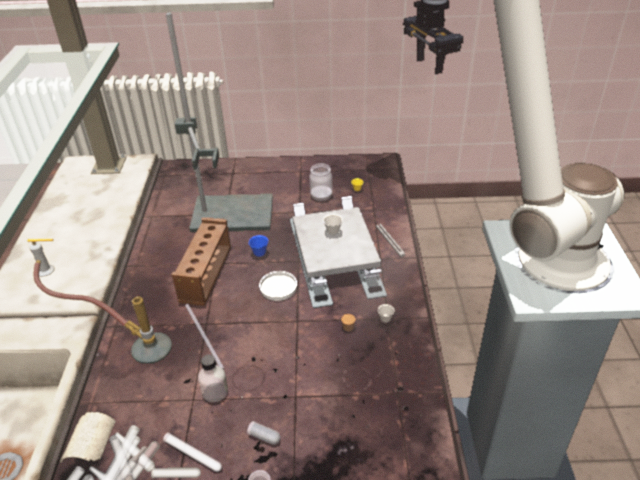

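The scene view shows the slab around (330,268) with the crucible on it at (337,260). The other cups are blue (387,250), yellow (415,361) and a small white one (235,260). In the side view the slab is at about (335,240), the lid at (278,286) and the tongs at (389,240). The crucible is the larger non-coloured cup, standing on the slab.

Run:
```python
from h import *
import pickle
for n,seed in(('side',(315,250)),('scene',(310,275))):
    c=pickle.load(open(n+'.pkl','rb'));im=cv2.GaussianBlur(c['color'],(3,3),0)
    m=np.zeros((482,642),np.uint8)
    cv2.floodFill(im.copy(),m,seed,0,(5,)*3,(5,)*3,4|cv2.FLOODFILL_MASK_ONLY|(255<<8))
    m=cv2.morphologyEx(m[1:-1,1:-1],cv2.MORPH_OPEN,np.ones((5,5)))
    k=max(cv2.findContours(m,0,2)[0],key=cv2.contourArea);h=cv2.convexHull(k)
    for e in np.linspace(2,20,40):
        q=cv2.approxPolyDP(h,e,True)
        if len(q)<=4:break
    q=q.reshape(-1,2);W=np.array([plane(c,p,.056) for p in q])
    print(n,cv2.contourArea(k),q.tolist(),W.round(4).tolist(),W.mean(0))
    L=[np.linalg.norm(W[i]-W[i-1]) for i in range(len(W))];print(np.round(L,4))
    x,y,w,hh=230,150,190,180
    cc=c['color'].copy();cv2.polylines(cc,[q],True,(0,0,255),1)
    if n=='scene': x,y,w,hh=210,210,230,140
    cv2.imwrite(f'pics/{n}_crop.png',cv2.resize(cc[y:y+hh,x:x+w],None,fx=3,fy=3,interpolation=2))
```

```text
side 3143.5 [[357, 209], [377, 260], [309, 270], [295, 217]] [[0.463, -0.1449, 0.056], [0.4303, 0.0435, 0.056], [0.5791, 0.0697, 0.056], [0.6128, -0.12, 0.056]] [ 0.52131648 -0.03792187  0.056     ]
[0.1519 0.1912 0.1511 0.1926]
scene 3149.5 [[274, 264], [321, 238], [384, 267], [345, 298]] [[0.4397, 0.043, 0.056], [0.5876, 0.05, 0.056], [0.5975, -0.1274, 0.056], [0.4615, -0.1413, 0.056]] [ 0.52159139 -0.04389434  0.056     ]
[0.1856 0.148  0.1777 0.1366]
```

View pics/side_crop.png

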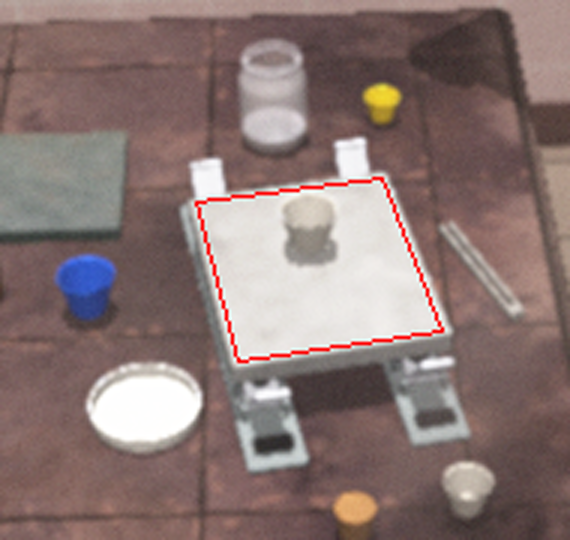

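View pics/scene_crop.png

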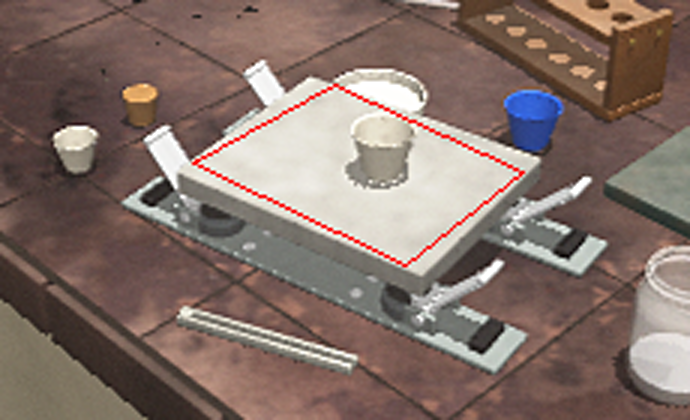

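The red outline sits just inside the slab's top edges. The jar is right of the frame at crop (272,130), and the tabs stand at (208,175), (351,155), (265,390) and (430,370).

Run:
```python
from h import *
import pickle
s=pickle.load(open('side.pkl','rb'));c=pickle.load(open('scene.pkl','rb'))
W=np.array([plane(c,p,.056) for p in[(270,265),(346,300.7),(390,262.3),(314,236)]]);print(W.round(3),W.mean(0))
C=lambda x,y:(x/3+230,y/3+150)
for n,p,z in[('slabTL',C(188,198),.056),('TR',C(386,175),.056),('BR',C(450,330),.056),('BL',C(235,365),.056),('jar base',C(272,135),0),('jar top',C(272,50),.085),('crucible',C(310,240),.056),('rod base',(203,208),.01),('cork',C(355,525),0),('clamp?',(170,15),.5)]:
    print(n,plane(s,p,z).round(3))
o=np.array([.521,-.038]);y=.171;R=np.array([[np.cos(y),-np.sin(y)],[np.sin(y),np.cos(y)]])
for a in(60,-60):
  for b in(80,133,-80,-133): print(a,b,(o+R@np.array([a,b])/1000).round(4))
```

```text
[[ 0.431  0.046  0.056]
 [ 0.457 -0.148  0.056]
 [ 0.621 -0.125  0.056]
 [ 0.582  0.068  0.056]] [ 0.52278383 -0.03981088  0.056     ]
slabTL [ 0.618 -0.124  0.056]
TR [ 0.459 -0.147  0.056]
BR [0.424 0.044 0.056]
BL [0.581 0.075 0.056]
jar base [ 0.551 -0.287 -0.   ]
jar top [ 0.548 -0.293  0.085]
crucible [ 0.523 -0.066  0.056]
rod base [ 0.854 -0.23   0.01 ]
cork [0.5   0.181 0.   ]
clamp? [ 0.853 -0.245  0.5  ]
60 80 [0.5665 0.051 ]
60 133 [0.5575 0.1033]
60 -80 [ 0.5937 -0.1066]
60 -133 [ 0.6028 -0.1589]
-60 80 [0.4483 0.0306]
-60 133 [0.4392 0.0829]
-60 -80 [ 0.4755 -0.127 ]
-60 -133 [ 0.4845 -0.1793]
```

Emit:
{"name": "drive_tool", "arguments": {"series": [[0, 0.25, -0.1, -0.09], [0, 0.5, -0.1, -0.18], [0, 0.75, -0.1, -0.27], [0, 1, -0.1, -0.36], [0, 1, -0.1, -0.45], [0, 1, -0.1, -0.54], [0, 1, -0.1, -0.63], [0, 1, -0.1, -0.672], [0, 1, -0.1, -0.672]], "fingers": 0}}

```text
time_s: 1.23
tcp_pos: [0.1955, -0.4653, 0.3039]
ee_rot: [[0.169, -0.986, -0.0], [-0.986, -0.169, 0.001], [-0.001, 0.0, -1.0]]
wrist_force: [0.0, 0.4, -0.5]
gripper_width: 0.061
```

Emit:
{"name": "drive_tool", "arguments": {"series": [[-0.33, -0.33, 0, 0], [-0.67, -0.67, 0, 0], [-1, -1, 0, 0], [-1, -1, 0, 0]]}}

```text
time_s: 1.72
tcp_pos: [0.295, -0.3245, 0.3044]
ee_rot: [[0.175, -0.985, 0.001], [-0.985, -0.175, 0.0], [0.0, -0.001, -1.0]]
wrist_force: [-0.3, -0.6, -0.3]
gripper_width: 0.005
```

Emit:
{"name": "drive_tool", "arguments": {"series": [[-0.33, -0.33, 0.2, 0], [-0.67, -0.67, 0.4, 0], [-1, -1, 0.6, 0], [-1, -1, 0.6, 0]]}}

```text
time_s: 2.22
tcp_pos: [0.392, -0.1864, 0.2306]
ee_rot: [[0.173, -0.985, -0.004], [-0.985, -0.173, 0.001], [-0.001, 0.004, -1.0]]
wrist_force: [-0.5, -0.6, -0.0]
gripper_width: 0.001
```

Run:
```python
from h import *
import pickle
s=telemetry.sense();c=capture('wrist');c['s']=s;pickle.dump(c,open('wrist.pkl','wb'));cv2.imwrite('pics/w0.png',c['color'])
print(s['tcp_pos'],s['wrist_force'],s['gripper_width'],c['mount'],c['fx'],c['cx'],c['cy'])
```

```text
[ 0.39197691 -0.18638472  0.23055742] [-0.52223196 -0.60586507 -0.01863175] 0.0006974907568081776 [[ 2.40575600e-04  9.65022971e-01  2.62165229e-01  7.28210682e-02]
 [ 9.99999418e-01 -5.07800874e-04  9.51552765e-04 -1.32053719e-03]
 [ 1.05139801e-03  2.62164848e-01 -9.65022532e-01 -9.31463028e-02]
 [ 0.00000000e+00  0.00000000e+00  0.00000000e+00  1.00000000e+00]] 371.64829954431775 322.4303587631807 240.90276493218602
```

View pics/w0.png

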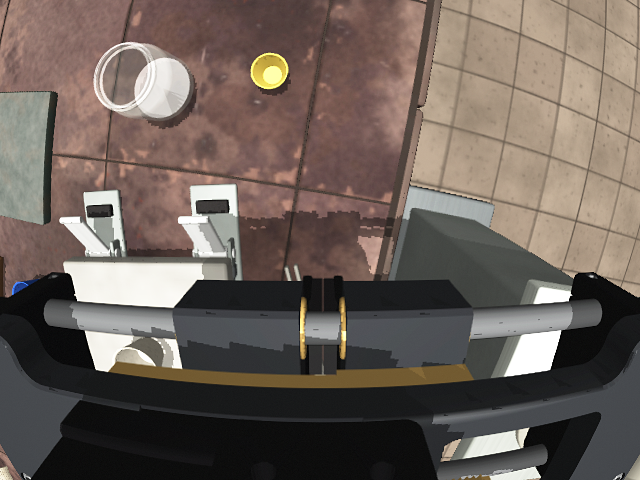

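The wrist view shows the jar at (165,88), the two right-hand tabs at (195,225) and (85,228), and the slab's right edge running from (65,262) to (231,258). I'll cast these as a check.

```bash
cat >> h.py <<'E'
def wplane(c,px,z):
    s=c['s'];M=np.array(c['mount']);d=np.array([px[0]-c['cx'],px[1]-c['cy']]);rr=np.hypot(*d);t=rr/c['fx']
    v=np.array([np.sin(t)*d[0]/rr,-np.sin(t)*d[1]/rr,-np.cos(t)]);R=s['ee_rot']
    e=s['tcp_pos']+R@M[:3,3];v=R@M[:3,:3]@v;return e+v*(z-e[2])/v[2]
E
python3 - <<'E'
from h import *
import pickle
c=pickle.load(open('wrist.pkl','rb'))
o=np.array([.521,-.038]);y=.171;R=np.array([[np.cos(y),-np.sin(y)],[np.sin(y),np.cos(y)]])
for n,p,z in[('far corner',(65,262),.056),('near corner',(231,258),.056),('tab outer end near',(187,220),.06),('jar',(165,88),0)]:
    w=wplane(c,p,z);print(n,w.round(3),(R.T@(w[:2]-o)).round(4))
E
```

```text
far corner [ 0.62  -0.126  0.056] [ 0.0828 -0.1036]
near corner [ 0.46  -0.16   0.056] [-0.0809 -0.1103]
tab outer end near [ 0.497 -0.186  0.06 ] [-0.0488 -0.1414]
jar [ 0.556 -0.288  0.   ] [-0.0082 -0.2524]
```

Emit:
{"name": "drive_tool", "arguments": {"series": [[-0.18, -0.4, 0, 0], [-0.35, -0.77, 0.1, 0], [-0.35, -0.77, 0.4, 0], [-0.35, -0.77, 0.65, 0], [-0.35, -0.77, 0.75, 0], [-0.35, -0.77, 0.79, 0], [-0.35, -0.77, 0.79, 0]]}}

```text
time_s: 3.15
tcp_pos: [0.4756, -0.1317, 0.1382]
ee_rot: [[0.169, -0.986, 0.002], [-0.986, -0.169, -0.0], [0.0, -0.001, -1.0]]
wrist_force: [0.8, -0.4, -0.0]
gripper_width: 0.003
```

Emit:
{"name": "drive_tool", "arguments": {"series": [[-0.02, 0, 0.05, 0], [-0.02, 0, 0.08, 0], [-0.02, 0, 0.1, 0], [-0.02, 0, 0.11, 0], [-0.02, 0, 0.11, 0]]}}

```text
time_s: 3.78
tcp_pos: [0.4749, -0.1286, 0.126]
ee_rot: [[0.171, -0.985, 0.0], [-0.985, -0.171, -0.0], [0.0, 0.0, -1.0]]
wrist_force: [-3.5, 2.3, 12.9]
gripper_width: 0.007
```

Emit:
{"name": "drive_tool", "arguments": {"series": [[0, 0, -0.1, 0], [0, 0, -0.25, 0], [0, -0.4, -0.25, 0], [0, -0.8, -0.25, 0], [0, -1, -0.2, 0], [0, -1, -0.1, 0], [0, -1, -0.05, 0], [0, -1, -0.02, 0], [0, -1, -0.02, 0]]}}

```text
time_s: 4.9
tcp_pos: [0.5925, -0.1085, 0.1269]
ee_rot: [[0.17, -0.985, -0.0], [-0.985, -0.17, -0.0], [0.0, 0.0, -1.0]]
wrist_force: [0.3, 0.4, 0.3]
gripper_width: 0.003
```

Emit:
{"name": "drive_tool", "arguments": {"series": [[0, 0, 0.01, 0], [0, 0, 0.02, 0], [0, 0, 0.03, 0], [0, 0, 0.03, 0]]}}

```text
time_s: 5.4
tcp_pos: [0.5931, -0.1084, 0.126]
ee_rot: [[0.171, -0.985, 0.001], [-0.985, -0.171, -0.001], [0.001, -0.001, -1.0]]
wrist_force: [-5.3, 1.7, 13.4]
gripper_width: -0.0
```

Emit:
{"name": "drive_tool", "arguments": {"series": [[0, 0, -0.1, 0], [0, 0, -0.25, 0], [-0.35, 0, -0.25, 0], [-0.67, 0, -0.25, 0], [-0.67, 0, -0.25, 0]]}}

```text
time_s: 6.02
tcp_pos: [0.5793, -0.0271, 0.1536]
ee_rot: [[0.173, -0.985, 0.001], [-0.985, -0.173, 0.0], [-0.0, -0.001, -1.0]]
wrist_force: [0.4, -0.3, 0.9]
gripper_width: 0.006
```

Emit:
{"name": "drive_tool", "arguments": {"series": [[-0.35, 0, 0, 0], [-0.66, 0, 0.05, 0], [-0.66, 0, 0.15, 0], [-0.66, 0, 0.22, 0], [-0.66, 0, 0.24, 0], [-0.66, 0, 0.24, 0]]}}

```text
time_s: 6.78
tcp_pos: [0.5659, 0.0482, 0.126]
ee_rot: [[0.169, -0.986, -0.0], [-0.986, -0.169, 0.0], [-0.0, 0.0, -1.0]]
wrist_force: [-6.7, 3.4, 13.1]
gripper_width: 0.007
```

Emit:
{"name": "drive_tool", "arguments": {"series": [[0, 0, 0.01, 0], [0, 0, 0.02, 0], [0, 0, 0.03, 0], [0, 0, 0.03, 0]]}}

```text
time_s: 7.28
tcp_pos: [0.5659, 0.0482, 0.1258]
ee_rot: [[0.17, -0.985, 0.001], [-0.985, -0.17, -0.0], [0.0, -0.001, -1.0]]
wrist_force: [-12.9, 4.1, 31.5]
gripper_width: 0.011
```

Emit:
{"name": "drive_tool", "arguments": {"series": [[0, 0, -0.12, 0], [0, 0, -0.25, 0], [0, 0.4, -0.25, 0], [0, 0.8, -0.25, 0], [0, 1, -0.2, 0], [0, 1, -0.1, 0], [0, 1, -0.07, 0], [0, 1, -0.05, 0], [0, 1, -0.05, 0]]}}

```text
time_s: 8.4
tcp_pos: [0.4483, 0.0287, 0.1264]
ee_rot: [[0.17, -0.985, -0.0], [-0.985, -0.17, -0.0], [0.0, 0.0, -1.0]]
wrist_force: [-0.1, 0.8, 0.8]
gripper_width: 0.007
```

Emit:
{"name": "drive_tool", "arguments": {"series": [[0, 0, 0.01, 0], [0, 0, 0.02, 0], [0, 0, 0.02, 0]]}}

```text
time_s: 8.78
tcp_pos: [0.448, 0.0288, 0.1246]
ee_rot: [[0.17, -0.985, 0.001], [-0.985, -0.17, 0.0], [-0.0, -0.001, -1.0]]
wrist_force: [-0.5, 0.7, 3.8]
gripper_width: 0.006
```

Emit:
{"name": "drive_tool", "arguments": {"series": [[0, 0, 0.01, 0], [0, 0, 0.02, 0], [0, 0, 0.02, 0]]}}

```text
time_s: 9.15
tcp_pos: [0.4477, 0.0289, 0.122]
ee_rot: [[0.17, -0.985, 0.0], [-0.985, -0.17, 0.0], [-0.0, -0.0, -1.0]]
wrist_force: [-2.1, 3.6, 7.1]
gripper_width: 0.002
```

The near-left corner gave about 4 mm at 7 N, while the other three were rigid. I'll lift off, move over its tab and check the position before pressing.

Emit:
{"name": "drive_tool", "arguments": {"series": [[0, 0, -0.1, 0], [0, 0, -0.3, 0], [-0.2, 0, -0.33, 0], [-0.45, 0, -0.33, 0], [-0.45, 0, -0.25, 0], [-0.45, 0, -0.2, 0], [-0.45, 0, -0.2, 0]]}}

```text
time_s: 10.02
tcp_pos: [0.438, 0.0809, 0.1451]
ee_rot: [[0.169, -0.986, -0.002], [-0.986, -0.169, -0.001], [0.001, 0.002, -1.0]]
wrist_force: [0.4, 0.0, 0.1]
gripper_width: 0.005
```

Run:
```python
from h import *
a=capture('side')['color'];b=capture('scene')['color']
A=cv2.resize(a[190:340,280:420],(560,600));cv2.imwrite('pics/s1.png',A)
cv2.imwrite('pics/c1.png',cv2.resize(b[190:340,210:410],(800,600)))
```

```text
(no output)
```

View pics/s1.png

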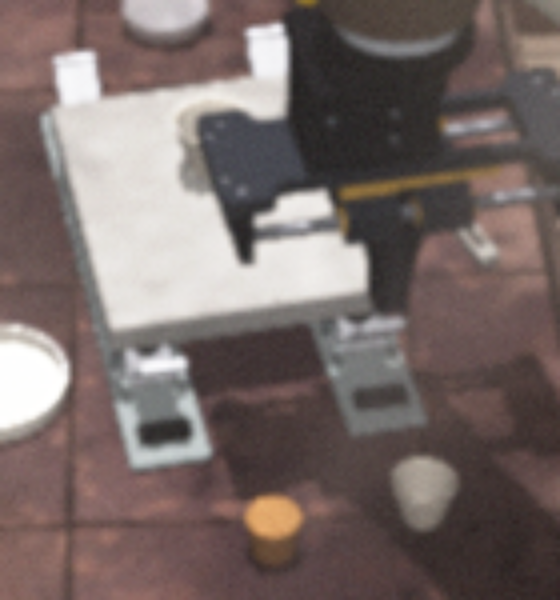

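View pics/c1.png

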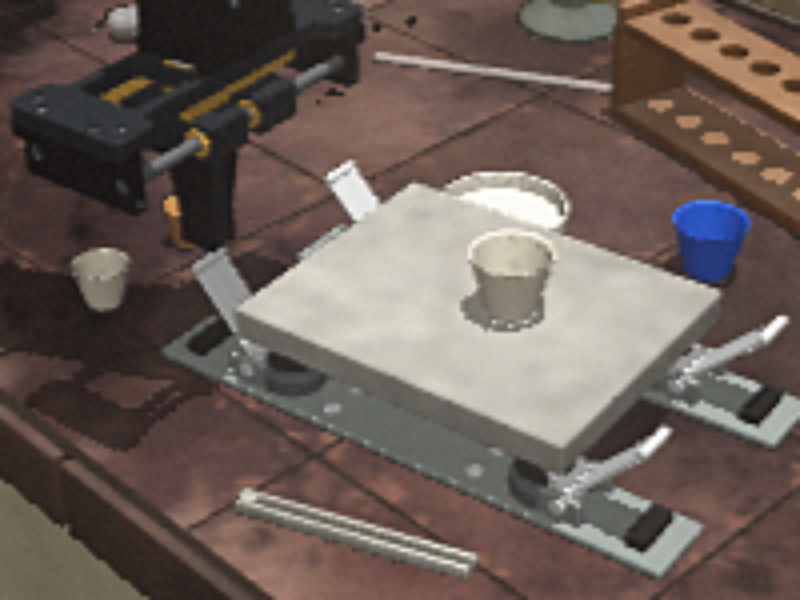

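In both views the fingertip is just above the near-left tab: scene crop tip (205,240) and tab end (210,260); side crop tip (388,310) and tab end (370,325). I'll check the sideways offset from these pixels.

Run:
```python
from h import *
import pickle
c=pickle.load(open('side.pkl','rb'))
o=np.array([.521,-.039]);y=.172;R=np.array([[np.cos(y),-np.sin(y)],[np.sin(y),np.cos(y)]])
for n,p,z in[('tabL',(338,330),.06),('tabR',(404,323),.06),('tipL',(374,310),.075),('tipR',(404,310),.075),('otherL',(122,360),.06),('otherR',(187,358),.06)]:
    w=plane(c,(p[0]/4+280,p[1]/4+190),z);print(n,w.round(4),(R.T@(w[:2]-o)).round(4))
s=telemetry.sense();print((R.T@(s['tcp_pos'][:2]-o)).round(4))
```

```text
tabL [0.4608 0.087  0.06  ] [-0.0378  0.1344]
tabR [0.4252 0.0829 0.06  ] [-0.0735  0.1365]
tipL [0.4421 0.0885 0.075 ] [-0.0559  0.1391]
tipR [0.4263 0.0892 0.075 ] [-0.0713  0.1425]
otherL [0.5758 0.1055 0.06  ] [0.0787 0.133 ]
otherR [0.5416 0.1054 0.06  ] [0.045  0.1387]
[-0.0607  0.1325]
```

Emit:
{"name": "drive_tool", "arguments": {"series": [[0, -0.025, 0.1, 0], [0, -0.025, 0.17, 0], [0, -0.025, 0.24, 0], [0, -0.025, 0.31, 0], [0, -0.025, 0.37, 0], [0, -0.025, 0.42, 0], [0, -0.025, 0.45, 0], [0, -0.025, 0.45, 0]]}}

```text
time_s: 11.12
tcp_pos: [0.4412, 0.0822, 0.0915]
ee_rot: [[0.17, -0.985, -0.001], [-0.985, -0.17, -0.0], [0.0, 0.001, -1.0]]
wrist_force: [-0.3, 0.5, -0.1]
gripper_width: 0.004
```

Emit:
{"name": "drive_tool", "arguments": {"series": [[0, 0, 0.015, 0], [0, 0, 0.03, 0], [0, 0, 0.03, 0]]}}

```text
time_s: 11.5
tcp_pos: [0.4414, 0.0823, 0.0882]
ee_rot: [[0.17, -0.985, 0.0], [-0.985, -0.17, 0.0], [-0.0, -0.0, -1.0]]
wrist_force: [-1.0, 0.4, -0.5]
gripper_width: 0.004
```

Emit:
{"name": "drive_tool", "arguments": {"series": [[0, 0, 0.01, 0], [0, 0, 0.02, 0], [0, 0, 0.02, 0]]}}

```text
time_s: 11.88
tcp_pos: [0.4415, 0.0823, 0.0868]
ee_rot: [[0.171, -0.985, 0.0], [-0.985, -0.171, -0.0], [0.0, -0.0, -1.0]]
wrist_force: [-3.2, 0.3, 9.2]
gripper_width: 0.008
```

Emit:
{"name": "drive_tool", "arguments": {"series": [[0, 0, 0.01, 0], [0, 0, 0.01, 0]]}}

```text
time_s: 12.12
tcp_pos: [0.4415, 0.0824, 0.0865]
ee_rot: [[0.171, -0.985, 0.001], [-0.985, -0.171, -0.0], [0.0, -0.0, -1.0]]
wrist_force: [-6.3, 0.6, 19.9]
gripper_width: 0.008
```

Emit:
{"name": "drive_tool", "arguments": {"series": [[0, 0, -0.1, 0], [0, 0, -0.3, 0], [0, 0, -0.6, 0], [0, 0, -0.65, 0], [0, 0, -0.65, 0]]}}

```text
time_s: 12.75
tcp_pos: [0.4412, 0.0822, 0.1627]
ee_rot: [[0.17, -0.985, 0.0], [-0.985, -0.17, 0.0], [-0.0, -0.0, -1.0]]
wrist_force: [-0.1, -1.0, -0.3]
gripper_width: 0.007
```

Run:
```python
from h import *
b=capture('scene')['color'];cv2.imwrite('pics/c2.png',cv2.resize(b[190:340,210:410],(800,600)))
```

```text
(no output)
```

View pics/c2.png

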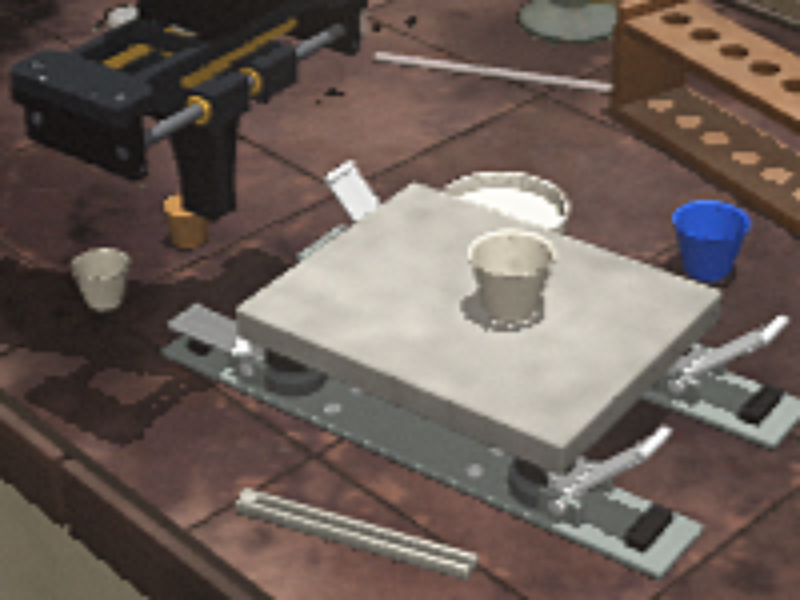

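The near-left tab now lies flat at (205,325), the other three stand, and the slab and crucible haven't moved. Last step is the final press.

Emit:
{"name": "drive_tool", "arguments": {"series": [[0.2, 0.01, 0, 0], [0.44, 0.02, 0, 0], [0.44, 0.02, 0.15, 0], [0.44, 0.02, 0.25, 0], [0.44, 0.02, 0.28, 0], [0.44, 0.02, 0.3, 0], [0.44, 0.02, 0.3, 0]]}}

```text
time_s: 13.68
tcp_pos: [0.4481, 0.0301, 0.1267]
ee_rot: [[0.171, -0.985, 0.0], [-0.985, -0.171, 0.0], [-0.0, -0.0, -1.0]]
wrist_force: [0.3, 0.8, 0.2]
gripper_width: 0.01
```

Emit:
{"name": "drive_tool", "arguments": {"series": [[0, 0, 0.01, 0], [0, 0, 0.02, 0], [0, 0, 0.02, 0]]}}

```text
time_s: 14.05
tcp_pos: [0.4482, 0.0301, 0.1252]
ee_rot: [[0.171, -0.985, 0.001], [-0.985, -0.171, 0.0], [-0.0, -0.001, -1.0]]
wrist_force: [-2.9, 1.4, 7.5]
gripper_width: 0.002
```

Emit:
{"name": "drive_tool", "arguments": {"series": [[0, 0, 0.01, 0], [0, 0, 0.02, 0], [0, 0, 0.02, 0], [0, 0, 0.02, 0]]}}

```text
time_s: 14.55
tcp_pos: [0.4482, 0.0302, 0.1249]
ee_rot: [[0.172, -0.985, 0.001], [-0.985, -0.172, 0.0], [0.0, -0.001, -1.0]]
wrist_force: [-9.0, 3.5, 26.0]
gripper_width: 0.004
```

Run:
```python
from h import *
b=capture('scene')['color'];cv2.imwrite('pics/c3.png',cv2.resize(b[190:340,210:410],(800,600)))
s=telemetry.sense();print(s['tcp_pos'],s['wrist_force'])
```

```text
[0.44820019 0.03016001 0.1249149 ] [-8.78085649  2.82158991 26.0943415 ]
```

View pics/c3.png

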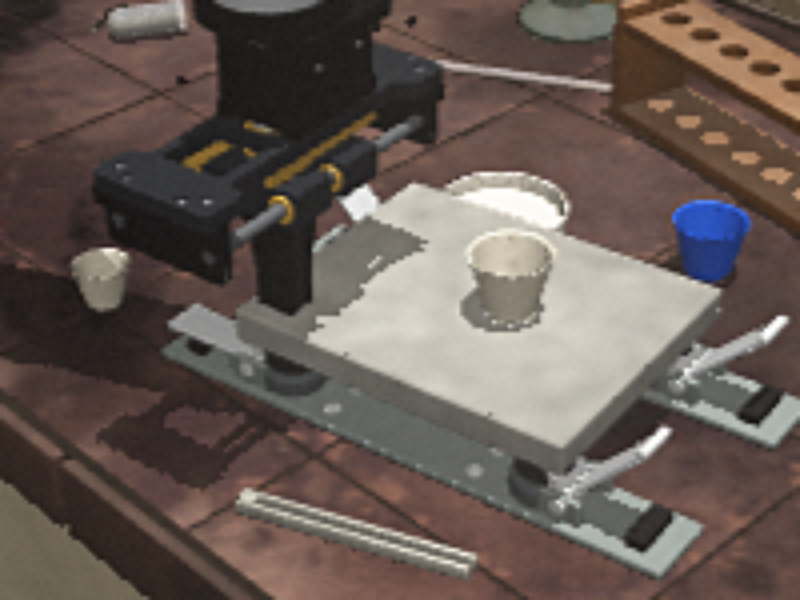

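The fingertip is on the slab corner at (285,305), the tab is flat at (205,325), and nothing has shifted. Handing in.

```bash
python3 -c "
from station import order
print(order.finish_job())"
```

```text
the job is handed in; nothing more can be done
None
```

The job is done and handed in: the perished foot is under the slab corner nearest the robot on the left. Its shim is now flat, and I handed in while still pressing that corner.

- **Finding the corner:** The other three corners held rigid at 13 to 31 N. The near-left one sank about 4 mm at 7 N. I did not measure its spring-back separately, but on the next press I met no slab until about its normal height.
- **Shim:** I pressed that corner's tab down until the fingertip was 17 mm above the worktop, with up to 20 N. The picture afterwards showed it flat and the other three still standing.
- **Final press:** The corner now holds 26 N with about 1 mm of settling, against 4 mm at 7 N before. There was also about 9 N of sideways force while pressing. The last picture showed the slab and crucible unmoved. I saw no change in the other things in view, but the jar was outside that last crop.

The robot's clock stood at about 15 s of the allowed 51 s.

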